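# Put the enamel colour board up on the bench easel and clip it

## Task

The enamel colour board lies face down on the bench. Stand it on its short edge on the ledge of the small grey easel, with the colour discs showing to the front, centred and leaning flat against the back plate; then squeeze the orange spring clip open and let it close over a side edge so that it bites board and back plate together. Do not disturb the pliers or the burnisher.

Things in the scene. Friction and masses are not known exactly. Their poses are not given: they have to be found in the camera images.
- sample_board: Pale wooden colour board, 90 x 64 x 8 mm, 70 to 120 g. Front white with eight enamel discs; back bare with two felt strips. Origin: centre of the FRONT face; x along the length, y along the width, z out of the BACK. Starts flat on the bench, face down (z up); either end may be up in the end. It cannot be turned over in one grasp: put it down part-way and take it anew.
- easel: Small grey sheet-steel easel, fixed to the bench. Origin on the bench; z up, front to -x. Base plate x -33 to +77, y -45 to +45 mm, 6 mm thick. A sloped stem in the middle carries ledge and back plate (easel_rest). A board leaning there, either face out, has its top 37 mm free in front and behind, so that it can be taken by the top edge across its 8 mm.
- easel_rest: Ledge and back plate of the easel. Origin: mid-width in the corner of ledge and back plate, 60 mm above the bench. z runs up the back plate, which leans 25 degrees back; -x points out to the front; y along the ledge. Back plate 62 wide, 53 high, 3 mm thick, an 18 x 9 mm spine behind its middle. Ledge 62 mm wide, 11 mm deep to a lip 4.5 mm high and 2.5 mm thick.
- board_seat (a point): Where the board's origin lies when it is seated face out: x = -8, y = 0, z = +45 mm in easel_rest (its z axis then along easel_rest's +x).
- spring_clip: Orange spring clip, clothes-peg kind, black jaw tips, 45 g. Starts lying on its side. Origin on the hinge axis at the underside; z along the hinge (clip z 0 to 20 mm), x to the mouth: tips at x = +36, wing ends at -41 mm. Frame of the half at +y; the jaws' midline is turned by minus half of clip_jaw about z. 48 mm over the wing ends when shut. Throat 24 mm deep behind the tips.
- clip_jaw (a joint): Opening of the spring clip, rad: 0 shut, 0.60 the stop; sprung shut, 5 to 9 N on the wings opens it. At the stop the wing outsides are parallel, 22 mm apart, the tips about 19 mm apart. Closed over board and back plate (11 mm) it reads about 0.35.
- clip_wings (a point): Point between the wings of the shut clip, on its midline at x = -26 mm, z = 10 mm: where to squeeze it.
- ring_mandrel: Ring mandrel on its stand, fixed to the bench, round base 83 mm across at y = -87 mm of its origin, post 130 mm high; from there the mandrel rises to +y, passing 220 mm above the bench at y = +32 mm and ending in a thick wooden handle at y = +131 mm, 317 mm up (all at x = -7 to +37 mm). Keep wrist and gripper clear of it.
- chain_pliers: Pliers with blue handles, 138 mm long, lying on the bench; leave them there.
- burnisher: Burnisher with a wooden handle, 166 mm long, lying on the bench; leave it there.

How it is judged:
By the outcome, as a careful person would: the job done as asked, in the order asked, and still so for the second after the job is handed in, with the robot touching nothing.
It also fails if it takes over 69 s, if anything falls off the work surface, if the arm or the gripper's body presses on something with over 40 N, if the wrist force passes 120 N, or if a joint passes its speed limit or range.

## Robot

A 6-joint arm with a two-finger parallel gripper is mounted at the origin on a cart in front of the work surface, level with it; the furniture and walls round the work are solid. World frame = base frame: x ahead of the robot, y to its left, z up, the work surface at z = 0. Lengths are in m, angles in degrees, forces in N, time in s.
With the tool pointing down it reaches from about 0.35 to 0.875 m from the base axis. Payload 4.2 kg.
Tool frame: the origin (TCP) lies midway between the tips of the shut fingers; the grasp point (between the pads) lies 19 mm behind it; z points along the fingers, y is the line along which they close (so a half turn about z gives the same grasp; the last joint's range is limited). The gripper opens to 87 mm and grips with 3 to 60 N. Pads are 19 mm wide; open, the fingers measure 117 mm over their backs; the gripper's body (75 mm by 190 mm) begins 51 mm behind the grasp point.
Start: joints at [-53.824, 22.042, 0.453, 0, -68.411, -14.817], TCP at [0.228, -0.582, 0.223] pointing down, gripper open.
Joint ranges: [-179.83, 179.83], [-69.29, 118.12], [-61.27, 80.66], [-181.25, 117.63], [-171.15, -9.14], [-177.46, 177.46]. Speed limits (degrees/s): [159.86, 159.86, 180, 180, 180, 180].

## Interface

Orientations are given as a 3x3 rotation matrix whose columns are the frame's x, y, z axes.
In Python, from station import r gives the robot as it stands.
- The arm moves only by the shell command python3 steer.py 'ROWS'. ROWS is a JSON list of rows, 1 to 8 of them, each of 7 numbers: the opening from 0.0 (shut) to 1.0 (fully open), then dx, dy, dz in m, then a rotation vector rx, ry, rz in degrees; each row is the pose to reach, as a shift and turn from the pose commanded when the command began, along the tool's axes at that moment; what a row does not reach only later rows make up. A row lasts 1/10 s, in which the tool goes at most 0.05 m and 8.59 degrees, less where a joint would pass 70% of its speed; a pose out of reach is approached as far as the arm can. The fingers move at their own pace and stop on an object; the grip force is fixed at half the most. Time passes only in rows, so rows that do not move let the fingers close. It prints the time, the measured TCP pose, the force, the opening and the grip force at its end.
- r.sense(): the state, without advancing time (a new reading comes with each control period).
- r.capture(name): name is "scene" or "top" or "wrist"; returns a dict with "pixels" (420x560x3 uint8, red, green, blue), "z_map" (420x560 float32, m along the optical axis (not along the pixel's ray), 0 where there is no reading), "K" (3x3 intrinsics, pixels), "distortion" ([k1, k2, p1, p2, k3] as OpenCV has them; the pictures are not rectified), "world_from_camera" (4x4, takes a point from camera to world coordinates). Camera axes: x right, y up, looking along -z (the intrinsics and any distortion apply to the point x, -y, -z); pixel columns grow to the right and rows downward; lengths in m; the calibration is good to about 2 mm. A picture is of the moment at which its call begins.
- r.finish_job(): hands the job in; it is judged then, once.
The state is a dict: "time_s": time; "joints": joint angles; "joint_velocities": joint speeds; "effort": joint torques, N m; "tcp_pos": TCP position; "ee_rot": TCP orientation; "wrist_force": force on the tool from outside, world axes, zero at the start; "moment": the same for the moment, N m; "gripper_width": opening from 0.0 (shut) to 1.0 (fully open); "gripper_force": force on a finger pad.
Only numpy, scipy, OpenCV 4.12 (cv2) and the standard library are available. Lean on these libraries where they do the work, as an engineer would, in place of code of your own. Each camera call takes 0.05 s, during which the arm holds its last target. There are 200 camera calls.

## Working session

There is one attempt and no reset: what is moved stays moved. The work goes in short steps, Python scripts to look and compute and a shell command to move; the robot and the scene stay as the last step left them, time stands still between calls to the robot, and variables do not carry over. Pictures are saved under pics/ and viewed, at most 12 in all, crops included, and the job is handed in when it is done.

```bash
ls; mkdir -p pics; python3 - <<'E'
from station import r
import cv2,numpy as np
for n in ("scene","top"):
    c=r.capture(n); np.savez(f"pics/{n}0.npz",**c)
    cv2.imwrite(f"pics/{n}0.png",cv2.resize(c["pixels"][:,:,::-1],(800,600)))
    print(n,c["K"],c["distortion"],c["world_from_camera"])
print(r.sense())
E
```

```text
pics
station.py
steer.py
scene [[436.3933916    0.         284.4001547 ]
 [  0.         436.3933916  210.17758268]
 [  0.           0.           1.        ]] [-0.04127759  0.          0.          0.          0.        ] [[-0.78850858  0.34233723 -0.51093976 -0.11988198]
 [-0.61479688 -0.41617788  0.66994088  0.87994681]
 [ 0.01670388  0.8423783   0.53862769  0.70555892]
 [ 0.          0.          0.          1.        ]]
top [[388.12671482   0.         275.92275929]
 [  0.         388.12671482 211.10532668]
 [  0.           0.           1.        ]] [-0.00331601  0.          0.          0.          0.        ] [[-0.01089676  0.9844159  -0.17551805  0.28431207]
 [-0.99894077 -0.00286924  0.0459251   0.15836324]
 [ 0.0447058   0.17583257  0.98340444  0.92117041]
 [ 0.          0.          0.          1.        ]]
{'time_s': 0.1, 'joints': array([-5.38210767e+01,  2.20864310e+01,  3.88559834e-01, -2.43581752e-02,
       -6.84118625e+01, -1.48157769e+01]), 'joint_velocities': array([-0.00442167, -0.16727786,  0.12013746,  0.18347931,  0.01844832,
        0.12706378]), 'effort': array([-1.51565775e-03, -3.91689634e+01,  1.87934285e+01,  4.23188522e+00,
        1.34492875e-02, -7.16045633e-05]), 'tcp_pos': array([ 0.22748437, -0.58155853,  0.22157718]), 'ee_rot': array([[-9.31347381e-01, -3.64131018e-01, -8.11464189e-04],
       [-3.64131906e-01,  9.31345687e-01,  1.77924549e-03],
       [ 1.07875200e-04,  1.95257563e-03, -9.99998088e-01]]), 'wrist_force': array([0.60120393, 0.69667389, 0.0466155 ]), 'moment': array([ 0.02186084, -0.01027205, -0.01970453]), 'gripper_force': 0.0, 'gripper_width': 0.9993665683239198}
```
View pics/top0.png

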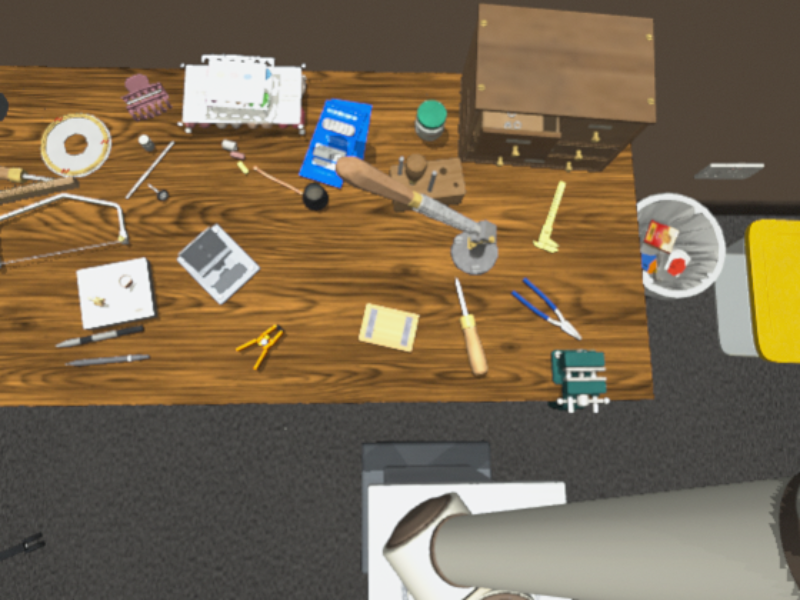

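View pics/scene0.png

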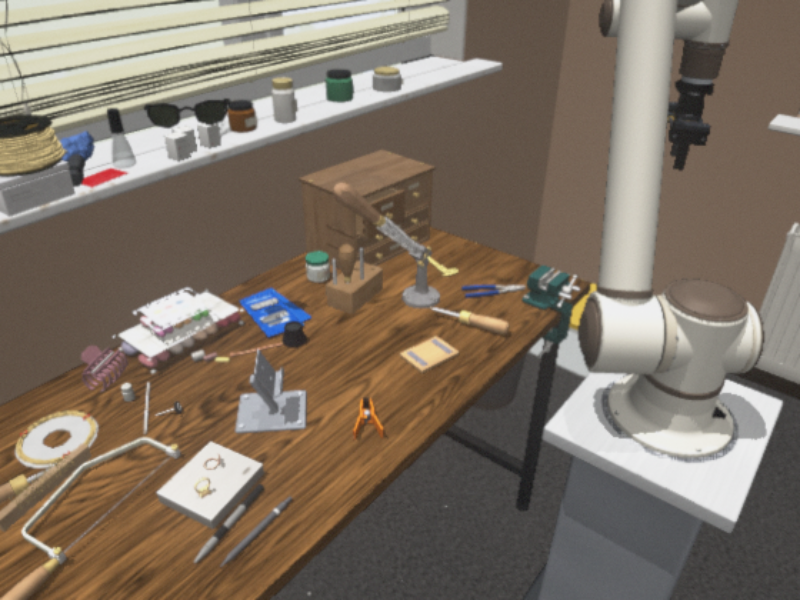

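Top view shows the board at (389,327), clip at (263,345), easel at (218,263), burnisher at (470,330), pliers at (548,308) and mandrel base at (475,247), all in 800x600 pixels. Next I'll enlarge and measure.

```bash
cat > h.py <<'E'
import numpy as np, cv2
from scipy.spatial.transform import Rotation as R
def cloud(c):
    h,w=c["z_map"].shape; u,v=np.meshgrid(np.arange(w),np.arange(h))
    p=cv2.undistortPoints(np.stack([u,v],-1).reshape(-1,1,2).astype(np.float32),c["K"],c["distortion"]).reshape(h,w,2)
    z=c["z_map"]; P=np.stack([p[...,0]*z,-p[...,1]*z,-z],-1)
    T=c["world_from_camera"]; W=P@T[:3,:3].T+T[:3,3]; W[z==0]=np.nan
    return W
def proj(c,X):
    T=np.linalg.inv(c["world_from_camera"]); X=np.atleast_2d(X)@T[:3,:3].T+T[:3,3]
    X=X*[1,-1,-1]
    return cv2.projectPoints(X,np.zeros(3),np.zeros(3),c["K"],c["distortion"])[0][:,0]
E
python3 - <<'E'
from h import *
for n in("top","scene"):
    c=dict(np.load(f"pics/{n}0.npz")); W=cloud(c); px=c["pixels"].astype(int)
    hsv=cv2.cvtColor(c["pixels"],cv2.COLOR_RGB2HSV)
    ins=(W[...,0]>.2)&(W[...,0]<.75)&(W[...,1]<.6)&(W[...,1]>-.35)
    # table plane check
    m=ins&(abs(W[...,2])<.015); print(n,"table z",np.median(W[m][:,2]))
    def box(name,u0,v0,u1,v1,cond):
        s=np.zeros(m.shape,bool); s[v0:v1,u0:u1]=1; s&=cond
        vv,uu=np.nonzero(s); P=W[s]; rect=cv2.minAreaRect(P[:,:2].astype(np.float32)*1000)
        print(name,len(P),np.nanmean(P,0).round(4),"z",np.nanpercentile(P[:,2],[5,50,95]).round(4),rect, cv2.boxPoints(rect).round(0).tolist())
    if n=="top":
        k=.7
        box("board",int(350*k),int(295*k),int(430*k),int(360*k),W[...,2]>.0055)
        box("easel",int(165*k),int(215*k),int(270*k),int(312*k),W[...,2]>.004)
        box("easelhi",int(165*k),int(215*k),int(270*k),int(312*k),W[...,2]>.03)
        box("clip",int(225*k),int(318*k),int(295*k),int(375*k),(W[...,2]>.006))
        crop=c["pixels"][200:270,110:300,::-1]
        cv2.imwrite("pics/crop_top.png",cv2.resize(crop,None,fx=4,fy=4,interpolation=cv2.INTER_CUBIC))
        a=cv2.resize(c["pixels"][145:270,110:215,::-1],None,fx=4.8,fy=4.8,interpolation=cv2.INTER_CUBIC)
        s=dict(np.load("pics/scene0.npz")); 
        b=cv2.resize(s["pixels"][235:315,155:275,::-1],None,fx=2.45,fy=2.45,interpolation=cv2.INTER_CUBIC)
        b=cv2.copyMakeBorder(b,0,a.shape[0]-b.shape[0],0,0,0)
        cv2.imwrite("pics/crop1.png",np.hstack([a,b])); print(a.shape,b.shape)
E
```

```text
top table z -0.0010695471964082826
board 795 [0.4035 0.1267 0.0074] z [0.0057 0.0072 0.0098] ((404.0556945800781, 126.99720764160156), (89.22467803955078, 63.935218811035156), 76.93659973144531) [[363.0, 91.0], [425.0, 76.0], [445.0, 163.0], [383.0, 178.0]]
easel 1406 [0.5068 0.4053 0.0422] z [0.0043 0.0116 0.1021] ((516.2872924804688, 403.13262939453125), (147.29705810546875, 106.39299011230469), 44.58574676513672) [[426.0, 389.0], [501.0, 314.0], [606.0, 417.0], [531.0, 493.0]]
easelhi 692 [0.5122 0.4108 0.0797] z [0.0597 0.0774 0.1051] ((510.8078918457031, 409.395751953125), (39.62455368041992, 62.082183837890625), 44.71318817138672) [[475.0, 418.0], [519.0, 373.0], [547.0, 401.0], [503.0, 445.0]]
clip 245 [0.3786 0.3294 0.0165] z [0.0081 0.0175 0.021 ] ((377.42230224609375, 329.98748779296875), (46.66766357421875, 76.11628723144531), 42.8912467956543) [[334.0, 342.0], [386.0, 286.0], [420.0, 318.0], [369.0, 374.0]]
(600, 504, 3) (600, 294, 3)
scene table z -0.000559255748184273
```

View pics/crop1.png

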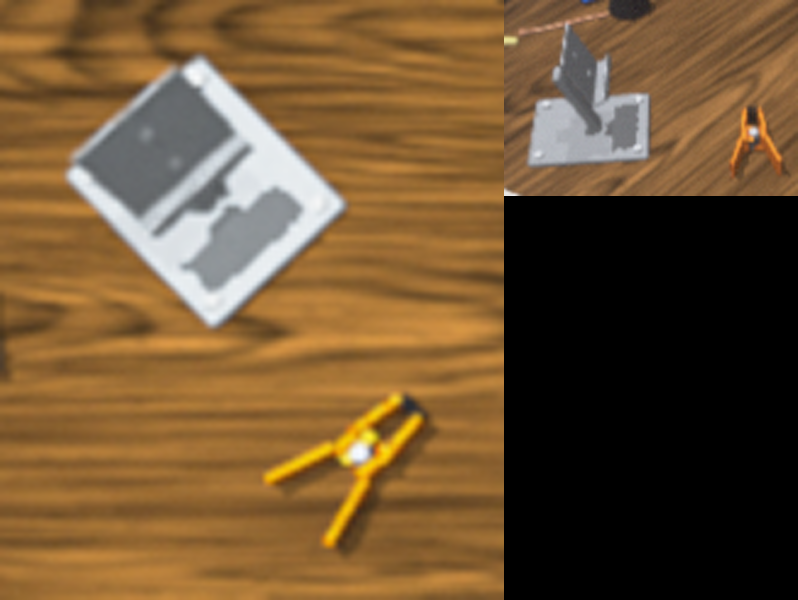

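The crop shows the easel base corners at about (345,205), (212,326), (72,175) and (198,57), with its front to the lower right. The clip has its tips at (412,403), wing ends at (268,480) and (330,543), and hinge at (358,452). Next I'll fit the poses.

```bash
python3 - <<'E'
from h import *
from scipy.optimize import least_squares
Wc={}
for n in("top","scene"):
    c=dict(np.load(f"pics/{n}0.npz")); Wc[n]=(c,cloud(c))
c,W=Wc["top"]
T=c["world_from_camera"]
def onz(c,uv,z):
    uv=np.array(uv,float).reshape(-1,1,2); p=cv2.undistortPoints(uv,c["K"],c["distortion"])[:,0]
    d=np.c_[p[:,0],-p[:,1],-np.ones(len(p))]@c["world_from_camera"][:3,:3].T; o=c["world_from_camera"][:3,3]
    return o+d*((z-o[2])/d[:,2])[:,None]
f=lambda q:np.array(q)/4.8+[110-.4,145-.4]
print("base corners",onz(c,f([(345,205),(212,326),(70,172)]),.006).round(4))
print("clip tip,wings,hinge",onz(c,f([(412,403),(268,480),(330,543),(358,452)]),.02).round(4))
print("scene clip", onz(Wc["scene"][0],np.array([(747,110),(737,172),(781,170),(753,132)])@np.eye(2)*1/2.45+[155-504/2.45-.3,235-.3],.02).round(4))
# plane fit of plate from each camera, local frame yaw 44.6
for n,(c,W) in Wc.items():
    P=W.reshape(-1,3); m=(abs(P[:,0]-.53)<.08)&(abs(P[:,1]-.42)<.08)&(P[:,2]>.066)&(P[:,2]<.115); Q=P[m]
    best=None
    rng=np.random.default_rng(0)
    for _ in range(300):
        a=Q[rng.choice(len(Q),3,False)]; nn=np.cross(a[1]-a[0],a[2]-a[0]); nn/=np.linalg.norm(nn)+1e-12
        k=abs((Q-a[0])@nn)<.0015
        if best is None or k.sum()>best.sum(): best=k
    B=Q[best]; ctr=B.mean(0); nn=np.linalg.svd(B-ctr)[2][2]; nn*=-np.sign(nn[0])
    print(n,len(Q),best.sum(),"normal",nn.round(4),"yaw",np.degrees(np.arctan2(-nn[1],-nn[0])).round(2),"lean",np.degrees(np.arcsin(nn[2])).round(2),"ctr",ctr.round(4))
    y=np.array([nn[1],-nn[0],0]);y/=np.linalg.norm(y)
    s=B@y; print(" y extents",np.percentile(s,[0,1,99,100]).round(4),"z",np.percentile(B[:,2],[0,1,99,100]).round(4))
    # x at z=.06 on plane
    h=np.array([-nn[0],-nn[1]])/np.hypot(nn[0],nn[1])
    # plane: nn.(p-ctr)=0, p=h*t + y*ymid, z=.06
    ym=(s.min()+s.max())/2
    t=(nn@ctr-nn[2]*.06)/(nn[:2]@h); print(" rest origin",(h*t+y[:2]*ym).round(4))
c,W=Wc["top"]
P=W.reshape(-1,3); print("mandrel pts z>.2:", [ (P[(P[:,2]>a)&(P[:,2]<a+.02)&(P[:,0]<.75)&(P[:,0]>.3)&(abs(P[:,1])<.3)].mean(0)).round(3).tolist() for a in(.14,.2,.25,.3)])
E
```

```text
base corners [[0.5063 0.3417 0.006 ]
 [0.4451 0.4046 0.006 ]
 [0.5232 0.4779 0.006 ]]
clip tip,wings,hinge [[0.4046 0.3037 0.02  ]
 [0.3678 0.3711 0.02  ]
 [0.3375 0.3408 0.02  ]
 [0.3809 0.3289 0.02  ]]
scene clip [[0.4005 0.3097 0.02  ]
 [0.3532 0.377  0.02  ]
 [0.3245 0.3505 0.02  ]
 [0.3761 0.3291 0.02  ]]
top 519 363 normal [-0.6405 -0.6384  0.4269] yaw 44.91 lean 25.27 ctr [0.5158 0.4153 0.0877]
 y extents [-0.1017 -0.1006 -0.0407 -0.04  ] z [0.066  0.0662 0.1077 0.1091]
 rest origin [0.5072 0.4055]
scene 297 223 normal [-0.6411 -0.6361  0.4293] yaw 44.78 lean 25.43 ctr [0.5123 0.4143 0.0875]
 y extents [-0.1019 -0.0982 -0.0375 -0.0357] z [0.0663 0.0669 0.1071 0.1079]
 rest origin [0.5045 0.4037]
mandrel pts z>.2: [[0.664, -0.1, 0.15], [0.541, 0.08, 0.21], [0.545, 0.131, 0.261], [0.551, 0.179, 0.309]]
```

```bash
cat >> h.py <<'E'
from station import r
a=np.radians(44.8); l=np.radians(25)
EX=np.array([np.cos(a),np.sin(a),0]);EY=np.array([-np.sin(a),np.cos(a),0]);EZ=np.array([0,0,1.])
RX=EX*np.cos(l)-EZ*np.sin(l); RZ=EX*np.sin(l)+EZ*np.cos(l); RR=np.c_[RX,EY,RZ]
RO=EX*.644+EY*-.0685+EZ*.06
rest=lambda p:RO+RR@(np.array(p)/1000)   # mm in easel_rest -> world
def down(yaw):
    t=np.radians(yaw); x=np.array([np.cos(t),np.sin(t),0]); z=np.array([0,0,-1.]); return np.c_[x,np.cross(z,x),z]
def to(p,M):
    s=r.sense(); Q=s["ee_rot"]; d=Q.T@(np.array(p)-s["tcp_pos"]); w=R.from_matrix(Q.T@M).as_rotvec(degrees=True)
    print("to",d.round(4),w.round(2),"rows",np.ceil(np.linalg.norm(d)/.05),np.ceil(np.linalg.norm(w)/8.59),"J",s["joints"].round(1),"t",s["time_s"])
E
python3 -c "
from h import *
to([.404,.127,.12],down(257))"
```

```text
to [-0.4224  0.5954  0.1027] [ 1.100e-01  5.000e-02 -5.565e+01] rows 15.0 7.0 J [-53.8  22.1   0.4  -0.  -68.4 -14.8] t 0.1
```

```bash
python3 steer.py '[[1,-0.42,0.595,0,0,0,-30],[1,-0.42,0.595,0,0,0,-30],[1,-0.42,0.595,0,0,0,-55.6],[1,-0.42,0.595,0,0,0,-55.6],[1,-0.42,0.595,0,0,0,-55.6],[1,-0.42,0.595,0,0,0,-55.6],[1,-0.42,0.595,0,0,0,-55.6],[1,-0.42,0.595,0,0,0,-55.6]]'; python3 -c "
from h import *
to([.404,.127,.12],down(257))"
```

```text
time_s: 0.9
tcp_pos: [0.3232, -0.1918, 0.2225]
ee_rot: [[-0.225, -0.974, 0.0], [-0.974, 0.225, 0.0], [-0.0, -0.0, -1.0]]
wrist_force: [2.2, -0.1, -0.1]
gripper_width: 1.003
gripper_force: 0.0
to [-0.3288 -0.007   0.1025] [-0.02  0.01 -0.01] rows 7.0 1.0 J [ -5.5  -3.4 -31.   -0.  -62.4  -7.5] t 0.9
```

```bash
python3 steer.py '[[1,-0.329,-0.007,0.1,0,0,0],[1,-0.329,-0.007,0.1,0,0,0],[1,-0.329,-0.007,0.1,0,0,0],[1,-0.329,-0.007,0.1,0,0,0],[1,-0.329,-0.007,0.1,0,0,0],[1,-0.329,-0.007,0.1,0,0,0],[1,-0.329,-0.007,0.1,0,0,0],[1,-0.329,-0.007,0.1,0,0,0]]'; python3 steer.py '[[1,0,0,0,0,0,0]]' >/dev/null; python3 - <<'E'
from h import *
c=r.capture("wrist"); W=cloud(c); np.savez("pics/w1.npz",**c)
m=(W[...,2]>.005)&(W[...,2]<.02)&(abs(W[...,0]-.404)<.08)&(abs(W[...,1]-.127)<.08)
P=W[m]; rect=cv2.minAreaRect(P[:,:2].astype(np.float32)*1000); print(len(P),rect,np.percentile(P[:,2],[5,50,95]))
t=(abs(W[...,2])<.005); print(np.median(W[t][:,2]))
cv2.imwrite("pics/w1.png",c["pixels"][:,:,::-1])
to([.404,.127,.002],down(257))
E
```

```text
time_s: 1.7
tcp_pos: [0.4054, 0.1289, 0.1211]
ee_rot: [[-0.221, -0.975, -0.001], [-0.975, 0.221, -0.001], [0.001, 0.001, -1.0]]
wrist_force: [0.0, -0.3, -0.0]
gripper_width: 1.0
gripper_force: 0.0
8826 ((404.0010986328125, 124.75716400146484), (89.34819793701172, 64.14521026611328), 76.82286834716797) [0.006505   0.00769175 0.00883525]
-0.0002890290363151138
to [-0.0022  0.0002  0.1201] [ 0.07 -0.07 -0.02] rows 3.0 1.0 J [ 39.4   8.8 -34.7  -0.  -46.6 -52.4] t 1.85
```

View pics/w1.png

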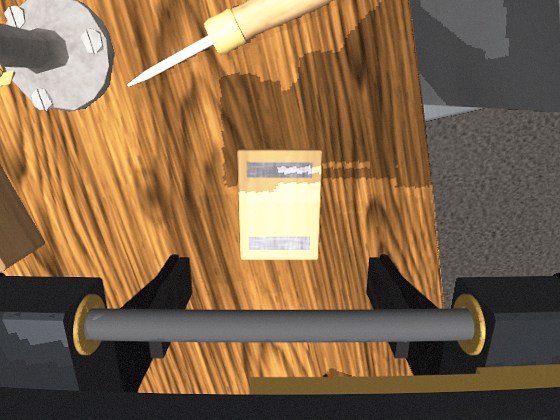

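The wrist view shows the board face down at (280,205), midway between the fingers. The burnisher at (230,35) is well clear. Going down to grip.

```bash
python3 steer.py '[[1,-0.002,0,0.08,0,0,0],[1,-0.002,0,0.1,0,0,0],[1,-0.002,0,0.118,0,0,0],[1,-0.002,0,0.119,0,0,0],[0,-0.002,0,0.119,0,0,0],[0,-0.002,0,0.119,0,0,0],[0,-0.002,0,0.119,0,0,0],[0,-0.002,0,0.119,0,0,0]]'; python3 steer.py '[[0,0,0,0,0,0,0],[0,0,0,0,0,0,0],[0,0,0,0,0,0,0],[0,0,0,-0.03,0,0,0],[0,0,0,-0.08,0,0,0],[0,0,0,-0.13,0,0,0],[0,0,0,-0.18,0,0,0],[0,0,0,-0.18,0,0,0]]'; python3 - <<'E'
from h import *
M=np.c_[-RZ,EY,RX]; print(np.linalg.det(M))
to(rest([-100,0,70]),M)
E
```

```text
time_s: 2.65
tcp_pos: [0.4053, 0.1274, 0.0045]
ee_rot: [[-0.226, -0.974, 0.001], [-0.974, 0.226, 0.001], [-0.002, -0.001, -1.0]]
wrist_force: [-1.1, 0.0, 3.4]
gripper_width: 0.726
gripper_force: 30.1
time_s: 3.45
tcp_pos: [0.4088, 0.1296, 0.1906]
ee_rot: [[-0.224, -0.974, 0.014], [-0.975, 0.224, 0.009], [-0.012, -0.012, -1.0]]
wrist_force: [0.4, 0.3, -1.0]
gripper_width: 0.728
gripper_force: 30.0
0.9999999999999999
to [-0.2382  0.0007  0.0277] [ 17.83 -62.36  28.9 ] rows 5.0 9.0 J [ 39.6   3.8 -28.9   0.1 -56.4 -52.6] t 3.45
```

```bash
python3 steer.py '[[0,-0.238,0.001,0.028,17.8,-62.4,28.9],[0,-0.238,0.001,0.028,17.8,-62.4,28.9],[0,-0.238,0.001,0.028,17.8,-62.4,28.9],[0,-0.238,0.001,0.028,17.8,-62.4,28.9],[0,-0.238,0.001,0.028,17.8,-62.4,28.9],[0,-0.238,0.001,0.028,17.8,-62.4,28.9],[0,-0.238,0.001,0.028,17.8,-62.4,28.9],[0,-0.238,0.001,0.028,17.8,-62.4,28.9]]';  python3 - <<'E'
from h import *
M=np.c_[-RZ,EY,RX]
to(rest([-100,0,70]),M)
E
```

```text
time_s: 4.25
tcp_pos: [0.4566, 0.3445, 0.145]
ee_rot: [[-0.386, -0.815, 0.432], [-0.573, 0.579, 0.58], [-0.723, -0.024, -0.691]]
wrist_force: [-0.8, -1.6, -1.0]
gripper_width: 0.723
gripper_force: 30.0
to [-0.0271  0.0054 -0.0017] [  7.37 -18.53   6.72] rows 1.0 3.0 J [ 42.8  10.  -28.2 -52.2  -9.6 -29. ] t 4.25
```

```bash
python3 steer.py '[[0,-0.027,0.005,-0.002,7.4,-18.5,6.7],[0,-0.027,0.005,-0.002,7.4,-18.5,6.7],[0,-0.027,0.005,-0.002,7.4,-18.5,6.7],[0,-0.027,0.005,-0.002,7.4,-18.5,6.7],[0,-0.027,0.005,-0.002,7.4,-18.5,6.7],[0,-0.027,0.005,-0.002,7.4,-18.5,6.7],[0,-0.027,0.005,-0.002,7.4,-18.5,6.7],[0,-0.027,0.005,-0.002,7.4,-18.5,6.7]]';  python3 - <<'E'
from h import *
M=np.c_[-RZ,EY,RX]
to(rest([-100,0,70]),M)
E
```

```text
time_s: 5.05
tcp_pos: [0.4629, 0.3594, 0.1646]
ee_rot: [[-0.306, -0.701, 0.644], [-0.298, 0.713, 0.634], [-0.904, 0.003, -0.427]]
wrist_force: [-0.2, 0.5, -1.3]
gripper_width: 0.729
gripper_force: 30.0
to [-0.0015  0.0026  0.0006] [-0.21 -0.3  -0.26] rows 1.0 1.0 J [  13.7   14.5  -38.1 -127.6  -35.8   57.6] t 5.05
```

```bash
python3 steer.py '[[0,0,0.002,0.04,0,0,0],[0,0.006,0.002,0.082,0,0,0],[0,0.006,0.002,0.082,0,0,0],[0,0.006,0.002,0.082,0,0,0]]';  python3 - <<'E'
from h import *
M=np.c_[-RZ,EY,RX]
to(rest([-6,0,62]),M)
s=r.sense(); Pt=s["tcp_pos"]; print("TCP in rest",(RR.T@(Pt-RO)*1000).round(1))
for n in("top","scene"):
    c=r.capture(n); np.savez(f"pics/{n}2.npz",**c); W=cloud(c)
    Q=(W.reshape(-1,3)-RO)@RR*1000
    m=(abs(Q[:,1])<28)&(Q[:,2]>60)&(Q[:,2]<105)&(abs(Q[:,0])<60)
    print(n,m.sum(),np.percentile(Q[m],[5,50,95],axis=0).round(1))
    m=(Q[:,0]>-40)&(Q[:,0]<5)&(abs(Q[:,1])<60)&(Q[:,2]>62)&(Q[:,2]<125)
    print(np.percentile(Q[m],[1,99],axis=0).round(1))
c=dict(np.load("pics/scene2.npz")); a=cv2.resize(c["pixels"][200:320,130:270,::-1],None,fx=4.2,fy=4.2,interpolation=cv2.INTER_CUBIC)
cv2.imwrite("pics/s2.png",a)
E
```

```text
time_s: 5.45
tcp_pos: [0.5114, 0.4145, 0.1247]
ee_rot: [[-0.302, -0.707, 0.639], [-0.301, 0.707, 0.64], [-0.904, 0.001, -0.427]]
wrist_force: [-0.3, -0.0, -1.1]
gripper_width: 0.722
gripper_force: 30.0
to [ 0.0012 -0.0023  0.0115] [ 0.21 -0.26  0.04] rows 1.0 1.0 J [  16.9   25.1  -33.7 -137.2  -38.9   67. ] t 5.45
TCP in rest [-17.5   2.3  63.3]
top 507 [[-21.  -25.   63.3]
 [-18.9   1.2  85.4]
 [-16.   25.4 104.4]]
[[-37.6 -35.9  62.8]
 [-13.   39.7 106.1]]
scene 222 [[-24.  -27.   61.9]
 [-22.4  -1.   84. ]
 [-19.6  25.3 104.5]]
[[-39.3 -36.9  62.8]
 [-15.   44.9 106. ]]
```

View pics/s2.png

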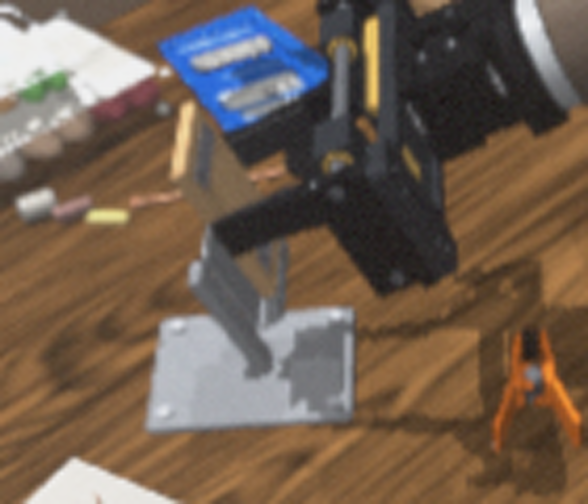

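The scene view shows the board upright in front of the back plate, bare back to the front, its bottom just above the ledge and clear of the lip. Cloud and robot kinematics agree within 1 mm.

```bash
python3 steer.py '[[0,0,-0.003,0.011,0,0,0],[0,0,-0.003,0.011,0,0,0],[0,0.006,-0.003,0.011,0,0,0],[0,0.01,-0.003,0.011,0,0,0],[0,0.012,-0.003,0.011,0,0,0],[0,0.013,-0.003,0.011,0,0,0]]'; python3 steer.py '[[0,0.001,0,0,0,0,0],[0,0.002,0,0,0,0,0]]'; python3 steer.py '[[0,0.001,0,0,0,0,0],[0,0.001,0,0,0,0,0]]' ;  python3 -c "
from h import *
s=r.sense(); Pt=s['tcp_pos']; print('TCP in rest',(RR.T@(Pt-RO)*1000).round(1),'F',(RR.T@s['wrist_force']).round(2))"
```

```text
time_s: 6.15
tcp_pos: [0.5177, 0.4143, 0.1103]
ee_rot: [[-0.3, -0.704, 0.643], [-0.298, 0.71, 0.638], [-0.906, -0.001, -0.423]]
wrist_force: [0.3, 0.3, -1.2]
gripper_width: 0.726
gripper_force: 30.0
time_s: 6.35
tcp_pos: [0.5175, 0.4141, 0.109]
ee_rot: [[-0.299, -0.705, 0.644], [-0.298, 0.71, 0.638], [-0.907, -0.001, -0.422]]
wrist_force: [0.8, 0.4, -1.0]
gripper_width: 0.716
gripper_force: 30.0
time_s: 6.55
tcp_pos: [0.5171, 0.4138, 0.108]
ee_rot: [[-0.299, -0.705, 0.643], [-0.298, 0.709, 0.638], [-0.906, -0.001, -0.422]]
wrist_force: [-0.5, 0.8, -1.0]
gripper_width: 0.729
gripper_force: 30.0
TCP in rest [-7.2 -2.2 49.6] F [ 0.58  0.93 -0.81]
```

```bash
python3 steer.py '[[0,0.001,0.001,0,0,0,0],[0,0.002,0.001,0,0,0,0],[0,0.002,0.001,0,0,0,0]]'|sed -n '1,2p;4p'; python3 steer.py '[[0,0.001,0,0,0,0,0],[0,0.001,0,0,0,0,0]]'|sed -n '1,2p;4p' ; python3 steer.py '[[0,0.001,0,0,0,0,0],[0,0.001,0,0,0,0,0]]'|sed -n '1,2p;4p' ;  python3 -c "
from h import *
s=r.sense(); Pt=s['tcp_pos']; print('TCP in rest',(RR.T@(Pt-RO)*1000).round(1),'F',(RR.T@s['wrist_force']).round(2))"
```

```text
time_s: 6.85
tcp_pos: [0.5158, 0.414, 0.1063]
wrist_force: [-0.4, -0.8, -0.6]
time_s: 7.05
tcp_pos: [0.516, 0.414, 0.1062]
wrist_force: [0.4, 1.1, 1.1]
time_s: 7.25
tcp_pos: [0.516, 0.414, 0.1061]
wrist_force: [-0.9, 1.1, 3.8]
TCP in rest [-6.9 -1.3 47.6] F [-1.51  1.39  3.51]
```

```bash
python3 steer.py '[[0,0,0,0.002,0,0,0],[0,0,0,0.002,0,0,0],[0.9,0,0,0.002,0,0,0],[1,0,0,0.002,0,0,0],[1,0,0,0.002,0,0,0],[1,0,0,0.0,0,0,0],[1,0,0,-0.04,0,0,0],[1,0,0,-0.09,0,0,0]]'; python3 steer.py '[[1,0,0,-0.05,0,0,0],[1,0,0,-0.05,0,0,0]]' >/dev/null;  python3 - <<'E'
from h import *
M=np.c_[EY,RX,-RZ]; M2=np.c_[-EY,-RX,-RZ]; print(np.linalg.det(M))
to(rest([-4,0,150]),M);to(rest([-4,0,150]),M2)
for n in("top","scene"):
    c=r.capture(n); np.savez(f"pics/{n}3.npz",**c); W=cloud(c)
    Q=(W.reshape(-1,3)-RO)@RR*1000
    m=(Q[:,0]>-14)&(Q[:,0]<5)&(abs(Q[:,1])<60)&(Q[:,2]>56)&(Q[:,2]<125); b=Q[m]
    print(n,m.sum(),np.percentile(b,[1,50,99],axis=0).round(1))
    k=b[abs(b[:,1])<27]; print(" lean fit dx/dz",np.polyfit(k[:,2],k[:,0],1).round(3),"dx/dy",np.polyfit(k[:,1],k[:,0],1).round(3))
    m=(Q[:,0]>-5)&(Q[:,0]<8)&(abs(Q[:,1])<60)&(Q[:,2]>10)&(Q[:,2]<50);print(" plate y",np.percentile(Q[m],[1,99],axis=0).round(1))
a=cv2.resize(c["pixels"][200:320,130:270,::-1],None,fx=4.2,fy=4.2,interpolation=cv2.INTER_CUBIC)
cv2.imwrite("pics/s3.png",a)
E
```

```text
time_s: 8.05
tcp_pos: [0.4569, 0.3554, 0.1408]
ee_rot: [[-0.302, -0.705, 0.642], [-0.299, 0.709, 0.638], [-0.905, 0.001, -0.425]]
wrist_force: [-0.4, -0.7, 1.4]
gripper_width: 0.991
gripper_force: 0.0
0.9999999999999998
to [-1.032e-01 -1.000e-04  1.483e-01] [69.17 69.69 69.34] rows 4.0 14.0 J [   9.    10.7  -44.  -124.2  -39.8   58.6] t 8.25
to [-1.032e-01 -1.000e-04  1.483e-01] [-69.64  69.12 -69.06] rows 4.0 14.0 J [   9.    10.7  -44.  -124.2  -39.8   58.6] t 8.25
top 458 [[ -8.9 -32.8  56.5]
 [ -5.9  -2.3  76.4]
 [  0.6  28.8  90.6]]
 lean fit dx/dz [  0.064 -10.548] dx/dy [-0.027 -5.726]
 plate y [[ -4.9 -27.5  23.5]
 [ -3.5  26.3  49. ]]
scene 259 [[-10.4 -30.6  56.5]
 [ -8.3   6.7  76.4]
 [ -0.5  32.5  89.1]]
 lean fit dx/dz [  0.135 -18.013] dx/dy [ 4.000e-03 -7.768e+00]
 plate y [[-4.9 25.5 12. ]
 [ 1.7 33.1 49.3]]
```

View pics/s3.png

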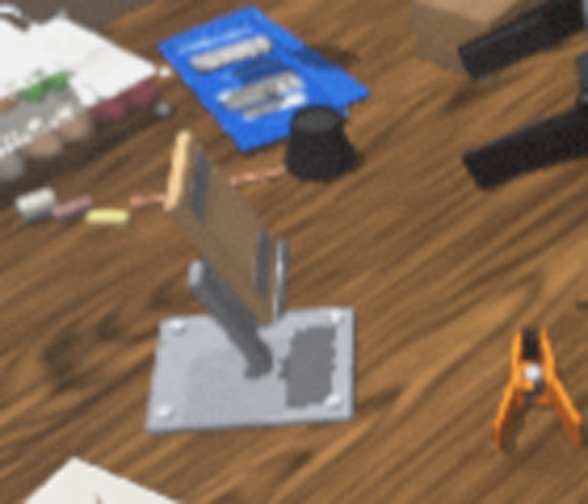

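The scene view shows the board standing on the ledge, lying flat on the back plate with the felt-strip back outwards. The clip is untouched. Next I'll bring the tool upright, above and in front.

```bash
python3 -c "
from h import *
to([.45,.35,.30],down(224.8))
s=r.sense();M=s['ee_rot']@R.from_rotvec([0,40,0],degrees=True).as_matrix();print(M.round(2))"
```

```text
to [-0.1377  0.0009 -0.0237] [-1.900e-01  6.516e+01  4.000e-02] rows 3.0 8.0 J [   9.1   11.2  -43.7 -124.5  -39.8   58.7] t 8.35
[[-0.64 -0.7   0.3 ]
 [-0.64  0.71  0.3 ]
 [-0.43 -0.   -0.91]]
```

```bash
python3 steer.py '[[1,-0.05,0,-0.024,0,8,0],[1,-0.1,0,-0.024,0,16,0],[1,-0.138,0,-0.024,0,24,0],[1,-0.138,0,-0.024,0,32,0],[1,-0.138,0,-0.024,0,65,0],[1,-0.138,0,-0.024,0,65,0],[1,-0.138,0,-0.024,0,65,0],[1,-0.138,0,-0.024,0,65,0]]';python3 -c "
from h import *
to([.45,.35,.30],down(224.8))"
```

```text
time_s: 9.15
tcp_pos: [0.3452, 0.2585, 0.1009]
ee_rot: [[-0.582, -0.764, 0.28], [-0.569, 0.628, 0.531], [-0.581, 0.15, -0.8]]
wrist_force: [-0.8, -1.2, -1.6]
gripper_width: 1.003
gripper_force: 0.0
to [-0.2287  0.0073 -0.0814] [10.13 35.45  2.86] rows 5.0 5.0 J [ 43.2   3.5 -40.7 -47.5 -15.4 -42.6] t 9.15
```

```bash
python3 steer.py '[[1,-0.228,0.007,-0.081,10,35.5,3],[1,-0.228,0.007,-0.081,10,35.5,3],[1,-0.228,0.007,-0.081,10,35.5,3],[1,-0.228,0.007,-0.081,10,35.5,3],[1,-0.228,0.007,-0.081,10,35.5,3],[1,-0.228,0.007,-0.081,10,35.5,3],[1,-0.228,0.007,-0.081,10,35.5,3],[1,-0.228,0.007,-0.081,10,35.5,3]]';python3 -c "
from h import *
M=np.c_[EY,RX,-RZ]; M2=np.c_[-EY,-RX,-RZ]
to([.45,.35,.30],down(224.8))
to(rest([-4,-1,170]),M);to(rest([-4,-1,170]),M2)"
```

```text
time_s: 9.95
tcp_pos: [0.453, 0.3544, 0.3031]
ee_rot: [[-0.709, -0.705, 0.005], [-0.705, 0.709, 0.006], [-0.007, 0.001, -1.0]]
wrist_force: [-0.5, -0.6, -1.3]
gripper_width: 0.998
gripper_force: 0.0
to [ 0.0052 -0.001   0.003 ] [0.06 0.43 0.02] rows 1.0 1.0 J [ 54.2  14.3   0.9   0.  -76.1 -99.4] t 9.95
to [-0.1404 -0.0019  0.0883] [19.98 19.9  88.42] rows 4.0 11.0 J [ 54.2  14.3   0.9   0.  -76.1 -99.4] t 9.95
to [-0.1404 -0.0019  0.0883] [-19.89  19.98 -88.36] rows 4.0 11.0 J [ 54.2  14.3   0.9   0.  -76.1 -99.4] t 9.95
```

```bash
python3 steer.py '[[0.4,-0.14,-0.002,0,-20,20,-88],[0.4,-0.14,-0.002,0,-20,20,-88],[0.4,-0.14,-0.002,0,-20,20,-88],[0.4,-0.14,-0.002,0,-20,20,-88],[0.4,-0.14,-0.002,0.05,-20,20,-88],[0.4,-0.14,-0.002,0.088,-20,20,-88],[0.4,-0.14,-0.002,0.088,-20,20,-88],[0.4,-0.14,-0.002,0.088,-20,20,-88]]';python3 -c "
from h import *
M2=np.c_[-EY,-RX,-RZ]
to(rest([-4,-1,130]),M2)"
```

```text
time_s: 10.75
tcp_pos: [0.5501, 0.4466, 0.2087]
ee_rot: [[0.372, -0.881, -0.291], [-0.926, -0.33, -0.186], [0.068, 0.339, -0.938]]
wrist_force: [0.2, 0.0, 0.9]
gripper_width: 0.423
gripper_force: 0.0
to [ 0.0007 -0.0011  0.0308] [ -4.28   5.17 -22.61] rows 1.0 3.0 J [  49.5   42.8   34.2   -5.9 -100.8  -28.4] t 10.75
```

```bash
python3 steer.py '[[0.4,0,0,0,-4.3,5.2,-22.6],[0.4,0,0,0,-4.3,5.2,-22.6],[0.4,0,0,0,-4.3,5.2,-22.6],[0.4,0.001,-0.001,0.03,-4.3,5.2,-22.6],[0.4,0.001,-0.001,0.03,-4.3,5.2,-22.6]]' >/dev/null;python3 - <<'E'
from h import *
M2=np.c_[-EY,-RX,-RZ]
s=r.sense(); print('TCP in rest',(RR.T@(s["tcp_pos"]-RO)*1000).round(1))
to(rest([-4,-1,60]),M2)
c=r.capture("wrist"); cv2.imwrite("pics/w4.png",c["pixels"][:,:,::-1])
W=cloud(c);Q=(W.reshape(-1,3)-RO)@RR*1000
m=(Q[:,2]>86)&(Q[:,2]<94)&(abs(Q[:,1])<40)&(Q[:,0]>-14)&(Q[:,0]<6); print(m.sum(),np.percentile(Q[m],[2,50,98],axis=0).round(1))
E
```

```text
TCP in rest [ -5.3  -0.3 128.5]
to [ 0.0008 -0.0015  0.0685] [ 0.22  0.08 -0.32] rows 2.0 1.0 J [  51.1   45.4   32.5   -2.8 -102.2   -6.6] t 11.25
1367 [[ -6.9 -33.1  87.5]
 [ -3.1  -4.9  89.3]
 [  0.7  27.9  90.6]]
```

View pics/w4.png

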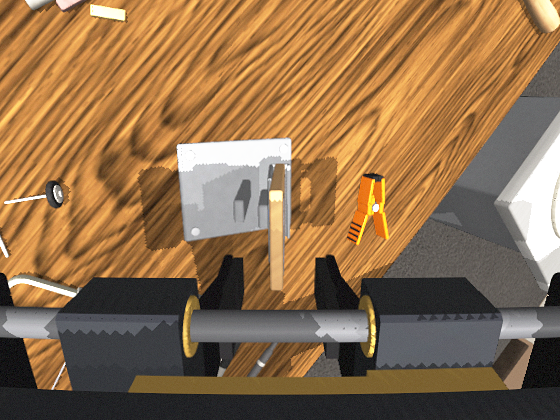

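The wrist view shows the board's top edge at (277,240), centred between the fingers, with the clip at (370,205). I'll check the base plate's centre in the same view.

```bash
python3 - <<'E'
from h import *
c=r.capture("wrist"); W=cloud(c); E=np.c_[EX,EY,EZ]; Q=(W.reshape(-1,3)-RO)@E*1000
m=(abs(Q[:,2]+54)<3)&(Q[:,0]>-60)&(Q[:,0]<85)&(abs(Q[:,1])<70)
print(m.sum(),cv2.minAreaRect(Q[m][:,:2].astype(np.float32)), np.percentile(Q[m],[1,50,99],axis=0).round(1))
s=c["pixels"].reshape(-1,3)
for lo in range(-40,70,20):
    k=m&(Q[:,0]>lo)&(Q[:,0]<lo+20); print(lo,np.percentile(Q[k,1],[1,99]).round(1) if k.any() else 0,end=' ')
for lo in range(-40,40,20):
    k=m&(Q[:,1]>lo)&(Q[:,1]<lo+20); print(lo,np.percentile(Q[k,0],[1,99]).round(1) if k.any() else 0,end=' ')
E
```

```text
7715 ((9.840141296386719, -1.7084541320800781), (89.22220611572266, 109.89634704589844), 89.6455307006836) [[-43.4 -45.7 -56.4]
 [ 26.9 -12.5 -54.5]
 [ 63.8  41.3 -52. ]]
-40 [-45.9 -22.5] -20 [-45.5  41.5] 0 [-45.7  41.6] 20 [-45.6  41.3] 40 [-45.7  41.2] 60 [-45.3  40.6] -40 [-43.   63.7] -20 [-43.8  63.8] 0 [-43.4  63.7] 20 [-43.1  63.8]
```

```bash
sed -i 's/np.radians(44.8)/np.radians(44.6)/; s/EY\*-.0685/EY*-.0679/' h.py; python3 -c "
from h import *
a8=np.radians(44.8); old=np.array([np.cos(a8),np.sin(a8),0])*.644+np.array([-np.sin(a8),np.cos(a8),0])*-.0702
print((RR.T@(old-RO+[0,0,.06])*1000).round(2)); to(rest([-3.6,0,60]),np.c_[-EY,-RX,-RZ])"
```

```text
[ 0.22 -0.05  0.1 ]
to [ 0.     -0.0011  0.0742] [-0.3  -0.12 -0.2 ] rows 2.0 1.0 J [  51.1   45.2   32.9   -2.6 -102.3   -6.7] t 11.35
```

```bash
python3 steer.py '[[0.4,0,-0.001,0.03,0,0,0],[0.4,0,-0.001,0.06,0,0,0],[0.4,0,-0.001,0.072,0,0,0],[0.4,0,-0.001,0.072,0,0,0],[0,0,-0.001,0.072,0,0,0],[0,0,-0.001,0.072,0,0,0],[0,0,-0.001,0.072,0,0,0],[0,0,-0.001,0.072,0,0,0]]';python3 -c "
from h import *
to(rest([-4,0,60]),np.c_[-EY,-RX,-RZ])"
```

```text
time_s: 12.15
tcp_pos: [0.5233, 0.4203, 0.1207]
ee_rot: [[0.7, -0.651, -0.293], [-0.714, -0.637, -0.291], [0.003, 0.413, -0.911]]
wrist_force: [0.1, 0.6, -0.6]
gripper_width: 0.123
gripper_force: 0.0
to [-0.0003 -0.0001  0.0051] [-0.63 -0.09 -0.22] rows 1.0 1.0 J [ 51.3  44.1  21.9  -2.7 -92.   -6.4] t 12.15
```

```bash
python3 steer.py '[[0,0,0,0.0,0,0,0],[0,0,0,0,0,0,0],[0,0,0,0,0,0,0]]'; python3 steer.py '[[0,0,0,-0.02,0,0,0],[0,0,0,-0.05,0,0,0],[0,0,0,-0.09,0,0,0],[0,0,0,-0.09,0,0,0],[0,0,0,-0.09,0,0,0]]'; python3 -c "
from h import *
s=r.sense();print('TCP in rest',(RR.T@(s['tcp_pos']-RO)*1000).round(1),s['joints'].round(1))"
```

```text
time_s: 12.45
tcp_pos: [0.523, 0.4198, 0.1207]
ee_rot: [[0.7, -0.651, -0.293], [-0.714, -0.637, -0.292], [0.003, 0.414, -0.91]]
wrist_force: [-0.5, 0.2, 3.5]
gripper_width: 0.087
gripper_force: 29.8
time_s: 12.95
tcp_pos: [0.5496, 0.4467, 0.2017]
ee_rot: [[0.7, -0.651, -0.293], [-0.714, -0.637, -0.29], [0.002, 0.412, -0.911]]
wrist_force: [-0.4, -0.3, -1.6]
gripper_width: 0.088
gripper_force: 29.9
TCP in rest [-4.600e+00  1.000e-01  1.542e+02] [  51.    45.6   36.3   -2.7 -105.    -6.7]
```

```bash
R8='x'; python3 steer.py '[[0,0,0,0,0,0,-60],[0,0,0,0,0,0,-60],[0,0,0,0,0,0,-60],[0,0,0,0,0,0,-60],[0,0,0,0,0,0,-60],[0,0,0,0,0,0,-60],[0,0,0,0,0,0,-60],[0,0,0,0,0,0,-60]]'|sed -n 3p; python3 steer.py '[[0,0,0,0,0,0,-60],[0,0,0,0,0,0,-60],[0,0,0,0,0,0,-60],[0,0,0,0,0,0,-60],[0,0,0,0,0,0,-60],[0,0,0,0,0,0,-60],[0,0,0,0,0,0,-60],[0,0,0,0,0,0,-60]]'|sed -n 3p; python3 -c "
from h import *
to(rest([-6,0,154]),np.c_[EY,RX,-RZ])"
```

```text
ee_rot: [[0.913, 0.281, -0.296], [0.193, -0.936, -0.294], [-0.36, 0.211, -0.909]]
ee_rot: [[0.216, 0.931, -0.295], [0.907, -0.303, -0.293], [-0.362, -0.204, -0.909]]
to [-0.0007 -0.0004 -0.0013] [  0.42  -0.15 -60.4 ] rows 1.0 8.0 J [  51.    45.6   36.2   -2.7 -105.   113.1] t 14.55
```

```bash
python3 steer.py '[[0,0,0,0,0,0,-60.4],[0,0,0,0,0,0,-60.4],[0,0,0,0,0,0,-60.4],[0,0,0,0,0,0,-60.4],[0,0,0,0,0,0,-60.4],[0,0,0,0,0,0,-60.4],[0,0,0,0,0,0,-60.4],[0,0,0,0,0,0,-60.4]]'|sed -n 3p; python3 - <<'E'
from h import *
to(rest([-5.3,-.7,73]),np.c_[EY,RX,-RZ])
c=r.capture("scene"); W=cloud(c);Q=(W.reshape(-1,3)-RO)@RR*1000
m=(Q[:,2]>92)&(Q[:,2]<128)&(abs(Q[:,1])<40)&(abs(Q[:,0])<25); print(m.sum(),np.percentile(Q[m],[2,50,98],axis=0).round(1))
k=Q[m];print(np.polyfit(k[:,1],k[:,0],1),np.polyfit(k[:,2],k[:,0],1))
a=cv2.resize(c["pixels"][160:300,130:290,::-1],None,fx=4.2,fy=4.2,interpolation=cv2.INTER_CUBIC)
cv2.imwrite("pics/s5.png",a)
E
```

```text
ee_rot: [[-0.702, 0.649, -0.295], [0.713, 0.638, -0.293], [-0.002, -0.415, -0.91]]
to [-0.0005 -0.0008  0.0803] [ 0.47  0.09 -0.09] rows 2.0 1.0 J [  51.    45.6   36.2   -2.7 -105.   173.4] t 15.35
247 [[-10.6 -28.6  92.8]
 [ -8.9   9.7 109.8]
 [ -1.7  32.9 127.3]]
[ 0.05374854 -8.75332724] [-0.01531821 -6.66205325]
```

View pics/s5.png

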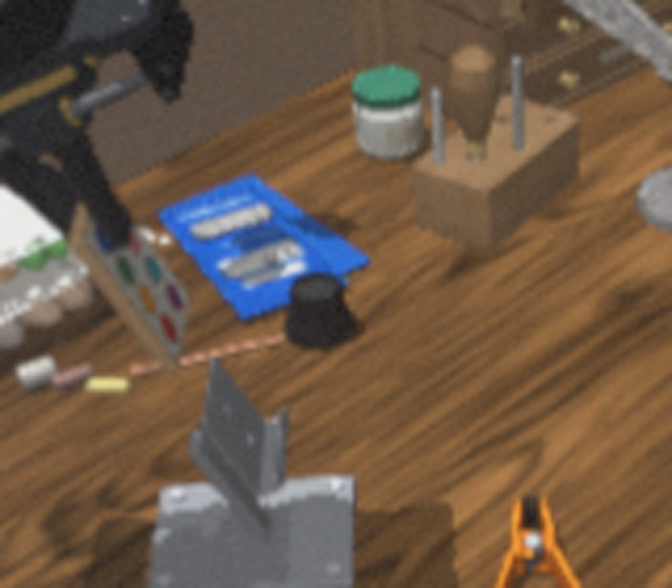

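The colour discs now face the front and the board hangs straight above the easel. Lowering it into the ledge.

```bash
python3 steer.py '[[0,-0.0005,-0.001,0.03,0.4,0,0],[0,-0.0005,-0.001,0.06,0.4,0,0],[0,-0.0005,-0.001,0.078,0.4,0,0],[0,-0.0005,-0.001,0.08,0.4,0,0],[0,-0.0005,-0.001,0.08,0.4,0,0]]'|sed -n '1,2p;4p'; python3 -c "
from h import *
to(rest([-5.3,-.7,65]),np.c_[EY,RX,-RZ])"; python3 steer.py '[[0,0,0,0.002,0,0,0],[0,0,0,0.004,0,0,0],[0,0,0,0.004,0,0,0]]'|sed -n '1,2p;4p';python3 -c "
from h import *
to(rest([-5.3,-.7,65]),np.c_[EY,RX,-RZ])"
```

```text
time_s: 15.9
tcp_pos: [0.5257, 0.4217, 0.1295]
wrist_force: [0.1, 0.2, -1.1]
to [0.0003 0.0001 0.0092] [0.11 0.13 0.  ] rows 1.0 1.0 J [ 51.2  44.3  23.5  -2.6 -93.9 173.8] t 15.9
time_s: 16.2
tcp_pos: [0.5245, 0.4209, 0.1261]
wrist_force: [1.0, -0.5, -0.8]
to [ 0.0001 -0.      0.0055] [0.19 0.09 0.14] rows 1.0 1.0 J [ 51.2  44.3  22.9  -2.7 -93.3 174. ] t 16.2
```

```bash
python3 steer.py '[[0,0,0,0.002,0,0,0],[0,0,0,0.004,0,0,0],[0,0,0,0.004,0,0,0]]'|sed -n '1,2p;4p';python3 steer.py '[[0,0,0,0.001,0,0,0],[0,0,0,0.0015,0,0,0],[0,0,0,0.0015,0,0,0]]'|sed -n '1,2p;4p';python3 -c "
from h import *
to(rest([-4,-.7,65]),np.c_[EY,RX,-RZ])"
```

```text
time_s: 16.5
tcp_pos: [0.523, 0.4193, 0.1219]
wrist_force: [-1.3, -0.5, -1.9]
time_s: 16.8
tcp_pos: [0.5227, 0.4189, 0.1208]
wrist_force: [0.6, -0.3, -0.3]
to [ 0.0001  0.0015 -0.0005] [0.13 0.1  0.17] rows 1.0 1.0 J [ 51.2  44.3  22.1  -2.7 -92.5 174. ] t 16.8
```

```bash
python3 steer.py '[[0,0,0,0.001,0,0,0],[0,0,0,0.001,0,0,0],[0,0,0,0.001,0,0,0]]'|sed -n '1,2p;4p';python3 steer.py '[[0,0,0.0012,0,0,0,0],[0,0,0.0012,0.0005,0,0,0],[0,0,0.0012,0.0005,0,0,0]]'|sed -n '1,2p;4p';python3 -c "
from h import *
to(rest([-4,-.7,65]),np.c_[EY,RX,-RZ])"
```

```text
time_s: 17.1
tcp_pos: [0.5224, 0.4187, 0.1199]
wrist_force: [-0.7, -0.6, -0.5]
time_s: 17.4
tcp_pos: [0.5229, 0.419, 0.1192]
wrist_force: [-1.8, -1.1, 0.8]
to [ 0.0002  0.0006 -0.0018] [0.09 0.11 0.17] rows 1.0 1.0 J [ 51.2  44.4  22.   -2.7 -92.4 174. ] t 17.4
```

```bash
python3 steer.py '[[0.2,0,0.0005,0.0005,0,0,0],[0.3,0,0,0,0,0,0],[0.4,0,0,0,0,0,0],[0.4,0,0,0,0,0,0],[0.4,0,0,-0.03,0,0,0],[0.4,0,0,-0.07,0,0,0],[0.4,0,0,-0.1,0,0,0],[0.4,0,0,-0.1,0,0,0]]';python3 - <<'E'
from h import *
for n in("top","scene","wrist"):
    c=r.capture(n); np.savez(f"pics/{n}6.npz",**c); W=cloud(c)
    Q=(W.reshape(-1,3)-RO)@RR*1000
    m=(Q[:,0]>-14)&(Q[:,0]<5)&(abs(Q[:,1])<60)&(Q[:,2]>56)&(Q[:,2]<98); b=Q[m]
    if m.sum()<20: continue
    print(n,m.sum(),np.percentile(b,[1,50,99],axis=0).round(1))
    k=b[abs(b[:,1])<27]; print(" dx/dz",np.polyfit(k[:,2],k[:,0],1).round(3),"dx/dy",np.polyfit(k[:,1],k[:,0],1).round(3))
    m=(Q[:,2]>86)&(Q[:,2]<94)&(abs(Q[:,1])<40)&(Q[:,0]>-14)&(Q[:,0]<6); print(" top edge",m.sum(),np.percentile(Q[m],[2,50,98],axis=0).round(1))
c=dict(np.load("pics/scene6.npz"));a=cv2.resize(c["pixels"][190:310,130:270,::-1],None,fx=3,fy=3,interpolation=cv2.INTER_CUBIC)
c=dict(np.load("pics/top6.npz"));b=cv2.resize(c["pixels"][150:270,120:220,::-1],None,fx=3,fy=3,interpolation=cv2.INTER_CUBIC)
cv2.imwrite("pics/s6.png",np.hstack([a,b]))
E
```

```text
time_s: 18.2
tcp_pos: [0.5551, 0.4506, 0.2141]
ee_rot: [[-0.705, 0.647, -0.291], [0.709, 0.642, -0.291], [-0.001, -0.411, -0.912]]
wrist_force: [-0.2, -0.6, 0.7]
gripper_width: 0.401
gripper_force: 0.0
top 448 [[ -9.5 -32.5  56.3]
 [ -6.4  -1.9  76.6]
 [ -0.1  28.9  90.8]]
 dx/dz [ 0.034 -8.825] dx/dy [-0.016 -6.229]
 top edge 112 [[ -9.1 -31.   86.3]
 [ -5.1  -1.5  88.7]
 [  0.7  27.6  91. ]]
scene 255 [[-10.7 -30.8  56.4]
 [ -8.7   7.7  75.4]
 [ -1.1  33.2  90. ]]
 dx/dz [  0.1   -16.006] dx/dy [-0.012 -8.407]
 top edge 58 [[ -9.8 -30.5  86.1]
 [ -6.2   1.   88. ]
 [ -0.5  30.2  90.5]]
wrist 1177 [[ -8.4 -31.5  60. ]
 [ -4.2   4.6  89.2]
 [ -0.1  31.2  90.8]]
 dx/dz [-0.296 21.932] dx/dy [ 0.007 -4.426]
 top edge 1048 [[ -8.3 -30.9  87.6]
 [ -4.3   1.1  89.3]
 [ -0.7  30.1  90.7]]
```

View pics/s6.png

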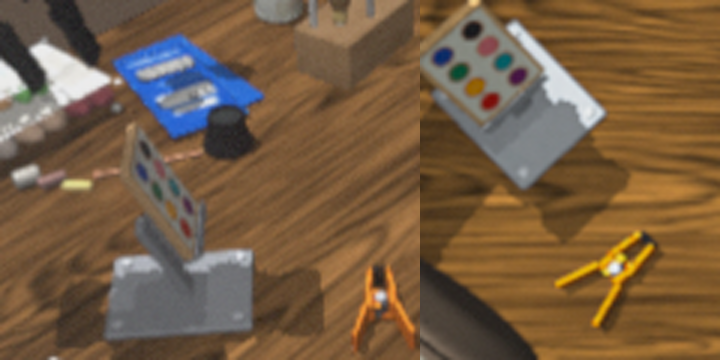

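Board is seated face out, flush on the plate and centred to within about 0.5 mm, all eight discs visible. Now the clip.

```bash
python3 -c "
from h import *
to([.3622,.3469,.18],down(134.6))"
```

```text
to [ 0.0617 -0.1753  0.1133] [-2.494e+01  2.000e-02  2.000e-01] rows 5.0 3.0 J [  50.9   46.3   38.5   -2.7 -107.   173.7] t 18.35
```

```bash
python3 steer.py '[[0.6,0.03,-0.05,0,-8,0,0],[0.8,0.062,-0.1,0,-16,0,0],[0.9,0.062,-0.175,0.113,-25,0,0],[0.9,0.062,-0.175,0.113,-25,0,0],[0.9,0.062,-0.175,0.113,-25,0,0],[0.9,0.062,-0.175,0.113,-25,0,0],[0.9,0.062,-0.175,0.113,-25,0,0],[0.9,0.062,-0.175,0.113,-25,0,0]]'|head -3; python3 - <<'E'
from h import *
to([.3622,.3469,.18],down(134.6))
c=r.capture("wrist"); W=cloud(c); np.savez("pics/w7.npz",**c)
q=c["pixels"].astype(int); 
m=(W[...,2]>.008)&(W[...,2]<.026)&(abs(W[...,0]-.37)<.06)&(abs(W[...,1]-.335)<.06)
P=W[m]*1000; print(m.sum(),cv2.minAreaRect(P[:,:2].astype(np.float32)),np.percentile(P[:,2],[5,50,95]))
print(cv2.boxPoints(cv2.minAreaRect(P[:,:2].astype(np.float32))).round(1).tolist())
d=np.array([.7071,-.7071]);n=np.array([.7071,.7071])
s=P[:,:2]@d; t=P[:,:2]@n
for lo in np.arange(s.min(),s.max(),8):
    k=(s>=lo)&(s<lo+4); print(round(lo+2),np.percentile(t[k],[1,50,99]).round(1) if k.sum()>3 else '')
vv,uu=np.nonzero(m);print(uu.min(),uu.max(),vv.min(),vv.max())
E
```

```text
time_s: 19.15
tcp_pos: [0.3631, 0.3478, 0.1809]
ee_rot: [[-0.705, 0.709, 0.003], [0.709, 0.705, 0.002], [-0.001, 0.003, -1.0]]
to [-0.     -0.0012  0.0009] [0.18 0.03 0.24] rows 1.0 1.0 J [ 6.240e+01  1.220e+01 -2.020e+01  1.000e-01 -5.750e+01  1.624e+02] t 19.15
1278 ((376.50408935546875, 329.646240234375), (47.12638473510742, 76.23448181152344), 43.63343811035156) [10.93135957 18.77515316 20.374337  ]
[[333.1000061035156, 341.0], [385.79998779296875, 285.79998779296875], [419.8999938964844, 318.29998779296875], [367.29998779296875, 373.5]]
-3 [476.6 481.6 523.6]
5 [478.2 500.3 521.8]
13 [481.8 514.3 520.1]
21 [484.4 511.1 516.4]
29 [487.  501.7 512.8]
37 [488.6 499.4 510.1]
45 [487.5 503.1 511. ]
53 [488.7 493.  509.7]
61 [490.1 504.4 508.8]
69 [491.  499.6 507.3]
249 301 173 253
```

```bash
python3 -c "
from h import *
to([.3605,.3468,.003],down(134.0))"
```

```text
to [ 0.001 -0.004  0.178] [0.21 0.02 0.82] rows 4.0 1.0 J [ 6.230e+01  1.220e+01 -2.010e+01  1.000e-01 -5.750e+01  1.624e+02] t 19.2
```

```bash
python3 steer.py '[[0.9,0.001,-0.003,0.05,0,0,0.8],[0.9,0.001,-0.003,0.1,0,0,0.8],[0.9,0.001,-0.003,0.15,0,0,0.8],[0.9,0.001,-0.003,0.17,0,0,0.8],[0.9,0.001,-0.003,0.177,0,0,0.8],[0.9,0.001,-0.003,0.177,0,0,0.8]]'|sed -n '2p;4p'; python3 steer.py '[[0,0,0,0,0,0,0],[0,0,0,0,0,0,0],[0,0,0,0,0,0,0],[0,0,0,0,0,0,0],[0,0,0,0,0,0,0],[0,0,0,0,0,0,0],[0,0,0,0,0,0,0],[0,0,0,0,0,0,0]]'; python3 steer.py '[[0,0,0,0,0,0,0]]'|tail -3
```

```text
tcp_pos: [0.361, 0.3471, 0.0029]
wrist_force: [-0.8, -0.2, 0.9]
time_s: 20.6
tcp_pos: [0.3607, 0.3472, 0.0043]
ee_rot: [[-0.695, 0.719, 0.003], [0.719, 0.695, 0.003], [0.0, 0.004, -1.0]]
wrist_force: [0.3, 1.4, 4.2]
gripper_width: 0.256
gripper_force: 8.2
wrist_force: [0.6, 1.7, 5.6]
gripper_width: 0.248
gripper_force: 30.0
```

```bash
python3 steer.py '[[0,0,0,-0.03,0,0,0],[0,0,0,-0.08,0,0,0],[0,0,0,-0.13,0,0,0],[0,0,0,-0.18,0,0,0],[0,0,0,-0.2,0,0,0],[0,0,0,-0.2,0,0,0]]'; python3 - <<'E'
from h import *
s=r.sense(); Q0=s["ee_rot"];p=s["tcp_pos"]
for n in("wrist","top","scene"):
    c=r.capture(n); W=cloud(c); np.savez(f"pics/{n}8.npz",**c)
    T=(W.reshape(-1,3)-p)@Q0*1000; hsv=cv2.cvtColor(c["pixels"],cv2.COLOR_RGB2HSV).reshape(-1,3)
    m=(T[:,0]<40)&(T[:,0]>-85)&(abs(T[:,1])<30)&(T[:,2]>-35)&(T[:,2]<15)&((hsv[:,1]>150)&(hsv[:,2]>80)|(T[:,0]<-20))
    b=T[m]; print(n,m.sum(),np.percentile(b,[1,50,99],axis=0).round(1) if len(b) else '')
    for lo in range(-75,30,15):
        k=(b[:,0]>=lo)&(b[:,0]<lo+15)
        if k.sum()>3: print("  x",lo,np.percentile(b[k,1],[2,98]).round(1),"z",np.percentile(b[k,2],[2,50,98]).round(1))
    if n=="wrist": cv2.imwrite("pics/w8.png",c["pixels"][:,:,::-1])
E
```

```text
time_s: 21.3
tcp_pos: [0.3606, 0.3472, 0.207]
ee_rot: [[-0.695, 0.719, 0.005], [0.719, 0.695, 0.007], [0.002, 0.009, -1.0]]
wrist_force: [0.9, -0.1, -1.2]
gripper_width: 0.244
gripper_force: 30.0
wrist 2634 [[-59.1 -17.4 -16.5]
 [ -9.4   2.7 -14.7]
 [ 13.9  16.1   2.4]]
  x -75 [-10.7  -8.9] z [-1.6  0.4  3.6]
  x -60 [-16.9  17.3] z [-15.9  -6.8   2.4]
  x -45 [-13.9  14.5] z [-16.2 -14.8 -10.7]
  x -30 [-10.7  10.8] z [-16.3 -15.1  -1.6]
  x -15 [-10.5  10.9] z [-16.3 -14.9   2. ]
  x 0 [-19.3  10.8] z [-16.5 -14.4   2.1]
top 222 [[-64.8 -17.3 -14.3]
 [-46.3   4.   -9.9]
 [-28.9  16.9   6.3]]
  x -75 [-17.   15.9] z [-13.2  -9.9   4.6]
  x -60 [-17.4  17. ] z [-13.4  -9.7   5.9]
  x -45 [-14.6  13.7] z [-13.8  -9.9   4.7]
  x -30 [ 6.7 11.2] z [-12.2 -11.5  -9.4]
scene 183 [[-61.8 -16.6 -15.7]
 [-21.2  -6.5  -8.2]
 [ 15.6   7.1   8. ]]
  x -75 [-16.7 -14.6] z [-9.6 -8.6  3. ]
  x -60 [-16.6 -14.4] z [-10.4  -7.    4.5]
  x -45 [-15.5   4.8] z [-10.9 -10.3  -6.1]
  x -30 [-14.5   5.9] z [-12.1  -6.8   7.5]
  x -15 [-13.8   6.4] z [-11.3 -10.7  -9.2]
  x 0 [-14.6   7.1] z [-17.3  -7.9   7.9]
  x 15 [-12.1   5.3] z [-10.3  -1.4   2.8]
```

View pics/w8.png

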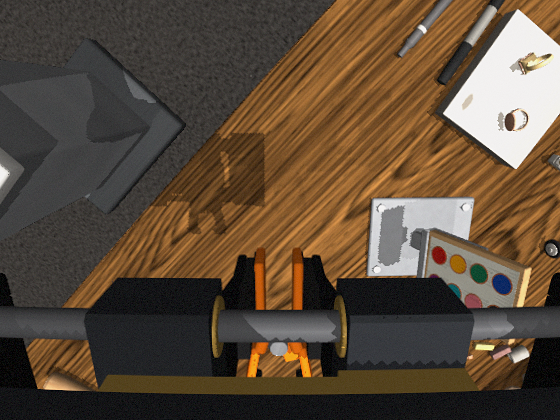

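The wrist view shows the clip held open to its stop, wings at (262,280) and (297,280), symmetrical in the fingers. Board is still seated.

```bash
python3 -c "
from h import *
M=np.c_[EY,RX,-RZ]; print(rest([-2.5,130,34]),rest([-2.5,76,34]))
to(rest([-2.5,130,34]),M)"
```

```text
[0.4235589  0.50490172 0.09187101] [0.46147516 0.46645231 0.09187101]
to [0.0704 0.1576 0.1098] [24.92 -0.11 -0.63] rows 5.0 3.0 J [ 62.6  10.7 -18.8   0.  -60.6 161.4] t 21.45
```

```bash
python3 steer.py '[[0,0.04,0.02,0,0,0,0],[0,0.07,0.05,0,8,0,-0.6],[0,0.07,0.1,0.03,16,0,-0.6],[0,0.07,0.1576,0.11,25,0,-0.6],[0,0.07,0.1576,0.11,25,0,-0.6],[0,0.07,0.1576,0.11,25,0,-0.6],[0,0.07,0.1576,0.11,25,0,-0.6],[0,0.07,0.1576,0.11,25,0,-0.6]]'; python3 - <<'E'
from h import *
M=np.c_[EY,RX,-RZ]
to(rest([-2.5,130,34]),M); to(rest([-2.5,76,34]),M)
for n in("wrist","top","scene"):
    c=r.capture(n); np.savez(f"pics/{n}9.npz",**c); W=cloud(c); Q=(W.reshape(-1,3)-RO)@RR*1000
    hsv=cv2.cvtColor(c["pixels"],cv2.COLOR_RGB2HSV).reshape(-1,3)
    m=(Q[:,1]>55)&(Q[:,1]<120)&(abs(Q[:,0])<30)&(Q[:,2]>20)&(Q[:,2]<65)&(hsv[:,1]>150)
    if m.sum()>5: print(n,m.sum(),np.percentile(Q[m],[1,50,99],axis=0).round(1))
    m=(abs(Q[:,1])<36)&(abs(Q[:,0])<20)&(Q[:,2]>86)&(Q[:,2]<95)
    if m.sum()>5: print(n," board",m.sum(),np.percentile(Q[m],[2,50,98],axis=0).round(1))
E
```

```text
time_s: 22.25
tcp_pos: [0.4248, 0.506, 0.096]
ee_rot: [[-0.703, 0.646, -0.299], [0.712, 0.639, -0.293], [0.002, -0.419, -0.908]]
wrist_force: [0.5, -1.1, 1.0]
gripper_width: 0.247
gripper_force: 30.0
to [0.0001 0.0002 0.0044] [ 0.25 -0.07  0.07] rows 1.0 1.0 J [ 60.7  44.4  20.2  -6.7 -89.7 165.4] t 22.25
to [-0.0539  0.0001  0.0044] [ 0.25 -0.07  0.07] rows 2.0 1.0 J [ 60.7  44.4  20.2  -6.7 -89.7 165.4] t 22.25
wrist 993 [[-18.7  71.3  37.6]
 [  2.9  93.1  53.2]
 [ 13.7 118.8  54.9]]
top 276 [[-21.   64.7  35.3]
 [-12.3  84.5  49.1]
 [ 13.6 106.7  56. ]]
top  board 106 [[ -8.9 -31.   86.2]
 [ -5.2  -1.5  88.8]
 [  0.8  27.7  90.8]]
scene 115 [[-23.   68.2  37.2]
 [-18.7  89.9  47.9]
 [  3.2 119.3  56.7]]
scene  board 24 [[ -9.1 -32.   86.3]
 [ -6.1 -20.   87.7]
 [ -1.3  -7.1  89.1]]
```

```bash
python3 steer.py '[[0,0,0,0.004,0,0,0],[0,-0.02,0,0.004,0,0,0],[0,-0.03,0,0.004,0,0,0],[0,-0.038,0,0.004,0,0,0],[0,-0.046,0,0.004,0,0,0],[0,-0.054,0,0.004,0,0,0],[0,-0.054,0,0.004,0,0,0],[0,-0.054,0,0.004,0,0,0]]'; python3 - <<'E'
from h import *
M=np.c_[EY,RX,-RZ]
to(rest([-2.5,76,34]),M)
a=[]
for n,(v0,v1,u0,u1) in dict(top=(150,250,110,220),scene=(200,300,120,230)).items():
    c=r.capture(n); np.savez(f"pics/{n}10.npz",**c); a.append(cv2.resize(c["pixels"][v0:v1,u0:u1,::-1],None,fx=3.6,fy=3.6,interpolation=cv2.INTER_CUBIC))
cv2.imwrite("pics/a10.png",np.hstack(a))
E
```

```text
time_s: 23.2
tcp_pos: [0.4617, 0.4663, 0.0903]
ee_rot: [[-0.702, 0.646, -0.301], [0.712, 0.637, -0.294], [0.002, -0.421, -0.907]]
wrist_force: [-0.0, 1.0, -0.3]
gripper_width: 0.251
gripper_force: 30.0
to [ 0.0003 -0.0008 -0.0014] [ 0.13 -0.1   0.02] rows 1.0 1.0 J [ 56.8  44.4  18.7  -5.2 -88.7 169. ] t 23.2
```

View pics/a10.png

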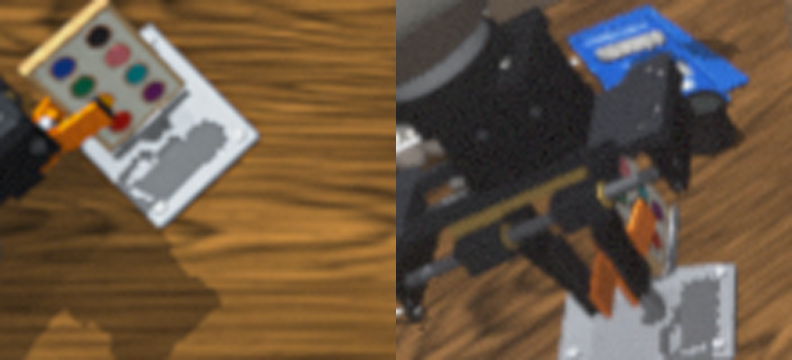

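The top view shows the front jaw over the board's left edge at (95,125) and no contact force. Letting the clip close.

```bash
python3 steer.py '[[0.32,0,0,0,0,0,0],[0.38,0,0,0,0,0,0],[0.42,0,0,0,0,0,0],[0.48,0,0,0,0,0,0],[0.6,0,0,0,0,0,0],[0.75,0,0,0,0,0,0],[0.8,0,0,0,0,0,0],[0.8,0,0,0,0,0,0]]'; python3 steer.py '[[0.8,0,0,-0.01,0,0,0],[0.8,0,0,-0.04,0,0,0],[0.8,0,0,-0.09,0,0,0],[0.8,0.04,0,-0.13,0,0,0],[0.8,0.09,0,-0.13,0,0,0],[0.8,0.09,-0.05,-0.13,0,0,0],[0.8,0.09,-0.1,-0.13,0,0,0],[0.8,0.09,-0.1,-0.13,0,0,0]]'; python3 - <<'E'
from h import *
a=[]
for n,(v0,v1,u0,u1) in dict(top=(150,250,110,220),scene=(200,300,120,230)).items():
    c=r.capture(n); np.savez(f"pics/{n}11.npz",**c); a.append(cv2.resize(c["pixels"][v0:v1,u0:u1,::-1],None,fx=3.6,fy=3.6,interpolation=cv2.INTER_CUBIC))
    W=cloud(c); Q=(W.reshape(-1,3)-RO)@RR*1000; hsv=cv2.cvtColor(c["pixels"],cv2.COLOR_RGB2HSV).reshape(-1,3)
    m=(Q[:,1]>5)&(Q[:,1]<120)&(abs(Q[:,0])<30)&(Q[:,2]>10)&(Q[:,2]<65)&(hsv[:,1]>170)
    print(n,m.sum(),np.percentile(Q[m],[1,50,99],axis=0).round(1))
    m=(abs(Q[:,1])<36)&(abs(Q[:,0])<20)&(Q[:,2]>86)&(Q[:,2]<95); print(" board",np.percentile(Q[m],[2,50,98],axis=0).round(1))
    m=(Q[:,0]>-14)&(Q[:,0]<5)&(abs(Q[:,1])<27)&(Q[:,2]>56)&(Q[:,2]<88);k=Q[m]; print(" dx/dz",np.polyfit(k[:,2],k[:,0],1).round(3),"dx/dy",np.polyfit(k[:,1],k[:,0],1).round(3))
cv2.imwrite("pics/a11.png",np.hstack(a))
E
```

```text
time_s: 24.1
tcp_pos: [0.4616, 0.4665, 0.0904]
ee_rot: [[-0.702, 0.646, -0.301], [0.712, 0.638, -0.294], [0.002, -0.42, -0.907]]
wrist_force: [0.6, 1.1, 0.3]
gripper_width: 0.748
gripper_force: 0.0
time_s: 24.9
tcp_pos: [0.3705, 0.5031, 0.2555]
ee_rot: [[-0.704, 0.645, -0.298], [0.71, 0.64, -0.293], [0.002, -0.418, -0.909]]
wrist_force: [0.4, 0.3, 1.0]
gripper_width: 0.803
gripper_force: 0.0
top 490 [[-19.    7.3  13.8]
 [-12.4  55.5  40.6]
 [ 11.9  87.1  55.8]]
 board [[ -9.7 -31.   86.1]
 [ -5.2  -1.5  88.7]
 [  0.9  27.6  90.9]]
 dx/dz [ 3.000e-03 -6.795e+00] dx/dy [-0.027 -6.55 ]
scene 224 [[-20.3  16.2  28. ]
 [ -3.9  54.   41.4]
 [  9.4  89.   48.6]]
 board [[-10.  -30.   86.5]
 [ -6.8  -2.4  88.1]
 [ -2.3  27.4  89.6]]
 dx/dz [  0.055 -13.058] dx/dy [ 0.    -8.998]
```

View pics/a11.png

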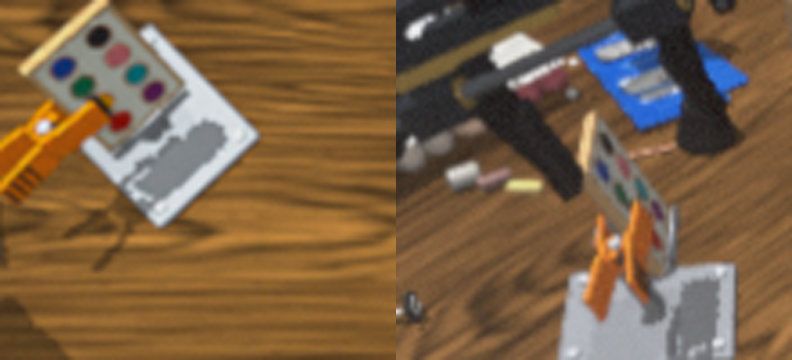

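The clip is closed over the board's left edge and the back plate. Its wings span about 32 mm, which fits the expected 0.35 rad, the board is still centred and flush, and the gripper is clear.

```bash
python3 steer.py '[[0.8,0,0,0,0,0,0],[0.8,0,0,0,0,0,0],[0.8,0,0,0,0,0,0]]' | sed -n '1p;4p'; python3 -c "
from station import r
print(r.finish_job())"
```

```text
time_s: 25.3
wrist_force: [-0.7, -0.4, -0.5]
the job is handed in; nothing more can be done
None
```

The job is handed in at 25.3 s: the board stands face out on the ledge, centred within about 1 mm and leaning flat against the back plate. The clip bites board and plate at the left edge, and the pliers and burnisher were not touched.

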